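Set out the gilder's vases by height

TASK

The four little gilt-rimmed vases are to go on show: stand them upright on the white plinth, one in the middle of each tile, in order of height, with the tallest on the tile next to the gold star and the shortest at the far end of the row. The colours of the tiles do not matter. Do not let any vase topple over on the way.

Things in the scene. Friction and masses are not known exactly. Their poses are not given: they have to be found in the camera images.
- vase_black: Loose black enamelled porcelain vase with a thin gold band and a gold rim, the tallest of four: 110 mm tall, round, largest diameter 50 mm (the side is a straight cylinder of that diameter from 24 to 82 mm above its foot, then tapers to a neck; the dark mouth is only painted), foot 40 mm across. Stands upright on the table at the start. Origin: centre of its underside; z up its axis.
- vase_blue: Loose blue enamelled porcelain vase with a thin gold band and a gold rim, the second tallest of four: 90 mm tall, round, largest diameter 44 mm (the side is a straight cylinder of that diameter from 20 to 68 mm above its foot, then tapers to a neck; the dark mouth is only painted), foot 35 mm across. Stands upright on the table at the start. Origin: centre of its underside; z up its axis.
- vase_red: Loose red enamelled porcelain vase with a thin gold band and a gold rim, the second shortest of four: 70 mm tall, round, largest diameter 38 mm (the side is a straight cylinder of that diameter from 15 to 52 mm above its foot, then tapers to a neck; the dark mouth is only painted), foot 30 mm across. Stands upright on the table at the start. Origin: centre of its underside; z up its axis.
- vase_white: Loose white enamelled porcelain vase with a thin gold band and a gold rim, the shortest of four: 50 mm tall, round, largest diameter 32 mm (the side is a straight cylinder of that diameter from 11 to 38 mm above its foot, then tapers to a neck; the dark mouth is only painted), foot 26 mm across. Stands upright on the table at the start. Origin: centre of its underside; z up its axis.
- tile_yellow: Fixed square yellow display tile, 60 x 60 x 6 mm, one of four in a row (about 95 mm apart, slightly uneven) on the white plinth. The order of the tile colours changes and means nothing. Origin: centre of its underside, 20 mm above the table; its top face is 26 mm above the table. x points across the row, y along it.
- tile_green: Fixed square green display tile, 60 x 60 x 6 mm, one of four in a row (about 95 mm apart, slightly uneven) on the white plinth. The order of the tile colours changes and means nothing. Origin: centre of its underside, 20 mm above the table; its top face is 26 mm above the table. x points across the row, y along it.
- tile_grey: Fixed square grey display tile, 60 x 60 x 6 mm, one of four in a row (about 95 mm apart, slightly uneven) on the white plinth. The order of the tile colours changes and means nothing. Origin: centre of its underside, 20 mm above the table; its top face is 26 mm above the table. x points across the row, y along it.
- tile_brown: Fixed square brown display tile, 60 x 60 x 6 mm, one of four in a row (about 95 mm apart, slightly uneven) on the white plinth. The order of the tile colours changes and means nothing. Origin: centre of its underside, 20 mm above the table; its top face is 26 mm above the table. x points across the row, y along it.
- plinth: Fixed low white display plinth, 90 mm deep (its x), 520 mm long (its y, along the row of tiles), 20 mm high, lying beyond the vases across the robot's front. Origin: centre of its underside. A brush, a small tin and a wax block, all low (under 30 mm), lie between the vases, some 25 mm clear of them.
- star: Fixed five-armed gilded star ornament, 60 mm across, about 14 mm thick, on one end of the plinth (either end), some 80 mm beyond the nearest tile's centre and in line with the row; the plinth's other end has a plain blue round stud instead. Origin: centre of its underside, 20 mm above the table.

How it is judged (in metres and radians):
At the end, for the whole second after the job is handed in: Every vase stands upright (within 0.1 rad), at rest and released on the plinth, its centre within 12 mm of a tile's centre, one to each tile; counting from the tile next to the star the order is black (tallest), blue, red, white (shortest) ((horizontal distance between vase_black and tile_yellow below 0.012 m or horizontal distance between vase_black and tile_green below 0.012 m or horizontal distance between vase_black and tile_grey below 0.012 m or horizontal distance between vase_black and tile_brown below 0.012 m) and horizontal distance between vase_black and star below 0.13 m and height (world z) of vase_black between 0.022 and 0.031 m and angle between each of vase_black, vase_blue, vase_red, vase_white's own z axis and vertical below 0.1 rad and linear speed of each of vase_black, vase_blue, vase_red, vase_white below 0.02 m/s and angular speed of each of vase_black, vase_blue, vase_red, vase_white below 0.2 rad/s and (horizontal distance between vase_blue and tile_yellow below 0.012 m or horizontal distance between vase_blue and tile_green below 0.012 m or horizontal distance between vase_blue and tile_grey below 0.012 m or horizontal distance between vase_blue and tile_brown below 0.012 m) and horizontal distance between vase_blue and star between 0.13 and 0.225 m and height (world z) of vase_blue between 0.022 and 0.031 m and (horizontal distance between vase_red and tile_yellow below 0.012 m or horizontal distance between vase_red and tile_green below 0.012 m or horizontal distance between vase_red and tile_grey below 0.012 m or horizontal distance between vase_red and tile_brown below 0.012 m) and horizontal distance between vase_red and star between 0.225 and 0.32 m and height (world z) of vase_red between 0.022 and 0.031 m and (horizontal distance between vase_white and tile_yellow below 0.012 m or horizontal distance between vase_white and tile_green below 0.012 m or horizontal distance between vase_white and tile_grey below 0.012 m or horizontal distance between vase_white and tile_brown below 0.012 m) and horizontal distance between vase_white and star between 0.32 and 0.42 m and height (world z) of vase_white between 0.022 and 0.031 m); the robot touches nothing.
It fails at once if the black vase is tipped over (angle between vase_black's own z axis and vertical above 0.8 rad).
It fails at once if the blue vase is tipped over (angle between vase_blue's own z axis and vertical above 0.8 rad).
It fails at once if the red vase is tipped over (angle between vase_red's own z axis and vertical above 0.8 rad).
It fails at once if the white vase is tipped over (angle between vase_white's own z axis and vertical above 0.8 rad).
It also fails if it takes over 96 s, if anything falls off the work surface, if the arm or the gripper's body presses on something with over 40 N, if the wrist force passes 120 N, or if a joint passes its speed limit or range.

ROBOT

A 6-joint arm with a two-finger parallel gripper is mounted at the origin on the work surface. World frame = base frame: x ahead of the robot, y to its left, z up, the work surface at z = 0. Lengths are in m, angles in degrees, forces in N, time in s.
With the tool pointing down it reaches from about 0.3 to 0.75 m from the base axis. Payload 8.5 kg.
Tool frame: the origin (TCP) lies at the very end of the fingers, on their centre line; the grasp point (between the pads) lies 19 mm behind it; z points along the fingers, y is the line along which they close (so a half turn about z gives the same grasp; the last joint's range is limited). The gripper opens to 85 mm and grips with 20 to 120 N. Pads are 22 mm wide; open, the fingers measure 114 mm over their backs; the gripper's body (76 mm by 85 mm) begins 54 mm behind the grasp point. The pads swing forward as they close: fully open they stand 13 mm farther back than shut.
Start: joints at [-77.882, 21.807, 74.336, -0, 83.858, -12.336], TCP at [0.228, -0.501, 0.231] pointing down, gripper open.
Joint ranges: [-178.18, 178.18], [-50.72, 133.34], [12.68, 142.11], [-81.47, 261.47], [9.98, 163.14], [-165.26, 165.26]. Speed limits (degrees/s): [136.94, 136.94, 180, 180, 180, 180].

INTERFACE

Orientations are given as a 3x3 rotation matrix whose columns are the frame's x, y, z axes.
In Python, from rig import observe, cams, ticket gives the robot as it stands.
- The arm moves only by the tool move_arm, never from a script. Its arguments are lists of equal length, an entry for each row: "jaw": the finger opening in cm, from 0 to 8.54; "dp": the shift along the tool's x, y, z in cm, a list of three; "turn": the turn, a rotation vector about the tool's x, y, z in rad, a list of three. In form: {"jaw": [jaw, ...], "dp": [[tx, ty, tz], ...], "turn": [[wx, wy, wz], ...]}. A call has 1 to 12 rows; each row shifts and turns the commanded pose from where the row before left it, along the tool's axes as they then stand; what a row does not reach is not made up. A row lasts 1/12 s, in which the tool goes at most 41.7 mm and 7.16 degrees, less where a joint would pass 70% of its speed; a pose out of reach is approached as far as the arm can. A call is refused whole if a number of a shift passes 4.17 or a number of a turn 0.125, either way. A call with a gripper value outside its range is refused whole. The fingers move at their own pace and stop on an object; "force" is the grip in N (left out, the last holds). Time passes only in rows, so rows that do not move let the fingers close. It gives the time, the measured TCP pose, the force, the opening and the grip force at its end, in the units of the state.
- observe(): the state, without advancing time (a new reading comes with each control period).
- cams.get_image(name): name is "scene" or "top" or "wrist"; returns (picture, depth): 420x560x3 uint8, red, green, blue; 420x560 float32, m along the optical axis (not along the pixel's ray), 0 where there is no reading.
- cams.calibration(name): a dict with "vertical_fov" (degrees; the focal length in pixels is half the picture's height over the tangent of half this angle, whatever the lens; pixels are square), "cx", "cy" (the principal point, pixels), "k1" (the pictures are not rectified: a ray, as slopes to the right and down, at radius r is drawn at 1 + k1 r^2 times it, then the intrinsics apply), "view" (4x4, takes a point from world to camera coordinates); the wrist camera has in their place "tool_from_camera" (4x4, takes a point from camera to tool coordinates, whose origin is the TCP and whose axes are the flange's). Camera axes: x right, y up, looking along -z (the intrinsics and any distortion apply to the point x, -y, -z); pixel columns grow to the right and rows downward; lengths in m; the calibration is good to about 2 mm. A picture is of the moment at which its call begins: read the wrist's pose just before it. calibration takes no time and is no camera call.
- ticket.close_job(): hands the job in; it is judged then, once.
Trained networks look in the newest picture that a camera, given by its name, has taken for a name from the list of things; names that differ only in an ending like _2 or _b are one class to them, and where a whole thing is asked for, a point or a joint stands for the part that bears it (a point fixed in the world has none). Each returns a list of dicts, best first, with "p" (0 to 1); they miss things now and then, are a little off and sometimes report something else, mostly with a low value. They report only what shows in the picture. A call takes as long as a camera call.
- cams.spot_in(camera, query): "box" ([centre column, centre row, width, height] as shares, 0 to 1, of the picture: columns of its width, rows of its height, round what is visible of it).
- cams.outline_of(camera, query): "mask" (420x560 bool, what is visible of it) and "box" ([centre column, centre row, width, height] as shares, 0 to 1, of the picture: columns of its width, rows of its height, round what is visible of it).
- cams.mark_of(camera, query): "location" ([column, row] as shares, 0 to 1, of the picture: columns of its width, rows of its height: a listed point, or the origin of a listed thing).
The state is a dict: "time_s": time; "q": joint angles; "qvel": joint speeds; "joint_efforts": joint torques, N m; "position": TCP position; "tool_rot": TCP orientation; "ft_force": force on the tool from outside, world axes, zero at the start; "wrist_torque": the same for the moment, N m; "grip_width": finger opening in m; "gripper_force": force on a finger pad.
Only numpy, scipy, OpenCV 4.12 (cv2) and the standard library are available. Lean on these libraries where they do the work, as an engineer would, in place of code of your own. Each camera call takes 0.05 s, during which the arm holds its last target. There are 200 camera calls.

## Working session

There is one attempt and no reset: what is moved stays moved. The work goes in short steps, Python scripts to look and compute and a tool call to move; the robot and the scene stay as the last step left them, time stands still between calls to the robot, and variables do not carry over. Pictures are saved under pics/ and viewed, at most 14 in all, crops included, and the job is handed in when it is done.

Besides the shell and the picture viewer there is one more tool, called by a JSON object that holds its "fn" and its "kwargs", one argument or row to a line. move_arm: Moves the arm, as the interface text tells. Its arguments: {"type":"object","properties":{"jaw":{"type":"array","items":{"type":"number"}},"dp":{"type":"array","items":{"type":"array","items":{"type":"number"}}},"turn":{"type":"array","items":{"type":"array","items":{"type":"number"}}},"force":{"type":"number"}},"required":["jaw","dp","turn"]}

```bash
mkdir -p pics; ls; python3 - <<'E'
from rig import observe,cams
import cv2,numpy as np
s=observe();print(s['time_s'],s['position'],np.round(s['tool_rot'],3).tolist(),s['grip_width'])
for n in("scene","top"):
    im,d=cams.get_image(n);cv2.imwrite(f"pics/{n}0.png",im[:,:,::-1])
    print({k:np.round(v,4).tolist() for k,v in cams.calibration(n).items()})
print(cams.calibration("wrist"))
E
```

```text
pics
0.0 [ 0.22762613 -0.50035884  0.2306954 ] [[0.91, 0.414, -0.0], [0.414, -0.91, 0.001], [0.0, -0.001, -1.0]] 0.08552206105750516
{'vertical_fov': 44.7413, 'cx': 276.296, 'cy': 214.0723, 'k1': -0.0698, 'view': [[0.6408, 0.7675, 0.0197, -0.3442], [-0.4368, 0.3434, 0.8314, 0.2073], [0.6313, -0.5414, 0.5553, -1.5597], [0.0, 0.0, 0.0, 1.0]]}
{'vertical_fov': 55.6801, 'cx': 268.2903, 'cy': 207.0564, 'k1': -0.0956, 'view': [[-0.003, -0.9999, 0.0107, 0.0019], [0.9954, -0.002, 0.0959, -0.5676], [-0.0959, 0.0109, 0.9953, -0.8862], [0.0, 0.0, 0.0, 1.0]]}
{'vertical_fov': 64.97298342786736, 'cx': 275.7926399370789, 'cy': 203.78968103916597, 'k1': 0.009927602824802288, 'tool_from_camera': array([[ 1.17033454e-03,  9.52532205e-01,  3.04435592e-01,
         7.74360716e-02],
       [ 9.99998962e-01, -1.37069388e-03,  4.44418284e-04,
        -6.63949072e-04],
       [ 8.40610730e-04,  3.04434756e-01, -9.52532820e-01,
        -1.42013696e-01],
       [ 0.00000000e+00,  0.00000000e+00,  0.00000000e+00,
         1.00000000e+00]])}
```

View pics/top0.png

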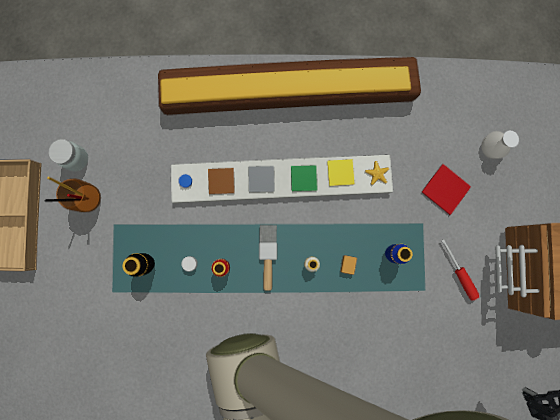

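View pics/scene0.png

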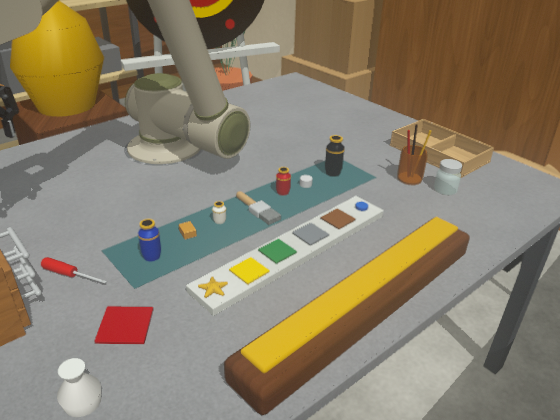

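Top view: the star is at the right end (377,173). Counting from it, the tiles are yellow (341,172), green (304,178), grey (261,180) and brown (221,180). The vases are black (138,265), red (220,268), white (312,264) and blue (400,254).

```bash
cat > h.py <<'E'
from rig import observe,cams
import cv2,numpy as np
from scipy.optimize import least_squares
def cloud(n,img=None,T=None):
    """world points HxWx3 of camera n, with depth validity"""
    s=observe(); im,d=cams.get_image(n) if img is None else img
    c=cams.calibration(n);f=210/np.tan(np.radians(c['vertical_fov']/2))
    K=np.array([[f,0,c['cx']],[0,f,c['cy']],[0,0,1.]])
    v,u=np.mgrid[0:420,0:560].astype(float)
    D=np.array([c['k1'],0,0,0,0])
    r=cv2.undistortPoints(np.stack([u,v],-1).reshape(-1,1,2),K,D).reshape(420,560,2)
    P=np.stack([r[...,0]*d,-r[...,1]*d,-d,np.ones_like(d)],-1)
    if n=="wrist":
        T=np.eye(4);T[:3,:3]=s['tool_rot'];T[:3,3]=s['position'];M=T@c['tool_from_camera']
    else: M=np.linalg.inv(c['view'])
    return im,d>0,(P@M.T)[...,:3]
V={'black':(110,50,24,82),'blue':(90,44,20,68),'red':(70,38,15,52),'white':(50,32,11,38)}
def vase(n,c,W,ok,base=0.):
    o=cams.outline_of(n,'vase_'+c)
    if not o: return None
    m=cv2.erode(o[0]['mask'].astype(np.uint8),np.ones((3,3)))>0
    h,D,a,b=[x/1000 for x in V[c]]
    p=W[m&ok]; top=p[p[:,2]>base+h-.006]
    q=p[(p[:,2]>base+a)&(p[:,2]<base+b)]
    r=None
    if len(q)>15:
        r=least_squares(lambda x:np.hypot(*(q[:,:2]-x).T)-D/2,np.median(p[:,:2],0),loss='soft_l1',f_scale=.002)
        r=(np.round(r.x,4),len(q))
    return round(o[0]['p'],2),'top',np.round(np.median(top,0),4) if len(top) else None,len(top),'cyl',r,'zmax',np.round(np.percentile(p[:,2],98),4)
E
python3 - <<'E'
from h import *
for n in("top","scene"):
    im,ok,W=cloud(n)
    for c in V: print(n,c,vase(n,c,W,ok))
    for t in('tile_yellow','tile_green','tile_grey','tile_brown','star','plinth'):
        o=cams.outline_of(n,t)
        if o:
            p=W[(cv2.erode(o[0]['mask'].astype(np.uint8),np.ones((3,3)))>0)&ok]
            r=cv2.minAreaRect((p[:,:2]*1000).astype(np.float32))
            print(n,t,round(o[0]['p'],2),np.round(p.mean(0),4),np.round(r[0],1),np.round(r[1],1),round(r[2],1))
print(observe()['time_s'])
E
```

```text
top black (0.82, 'top', array([0.4372, 0.2867, 0.1103]), 222, 'cyl', (array([0.4384, 0.2887]), 157), 'zmax', np.float64(0.1128))
top blue (0.69, 'top', array([ 0.4596, -0.2898,  0.0899]), 159, 'cyl', (array([ 0.4597, -0.2926]), 91), 'zmax', np.float64(0.0926))
top red (0.71, 'top', array([0.4315, 0.1079, 0.0705]), 132, 'cyl', None, 'zmax', np.float64(0.0727))
top white (0.7, 'top', array([ 0.4384, -0.098 ,  0.0501]), 87, 'cyl', None, 'zmax', np.float64(0.0526))
top tile_yellow 0.77 [ 0.6495 -0.1693  0.0258] [ 649.3 -169. ] [58.5 55.2] 3.0
top tile_green 0.87 [ 0.6352 -0.0818  0.0258] [635.5 -81.8] [56.9 54.3] 0.1
top tile_grey 0.94 [0.6324 0.0155 0.0259] [633.2  15.6] [59.4 57.1] 3.5
top tile_brown 0.82 [0.6288 0.1101 0.026 ] [629.  110.1] [55.5 55.9] 2.9
top star 0.63 [ 0.6467 -0.2555  0.0298] [ 644.7 -256.9] [38.5 41.7] 61.3
top plinth 0.77 [ 0.6326 -0.0186  0.0199] [635.9 -31. ] [ 88.2 515.7] 2.7
scene black (0.76, 'top', array([0.4469, 0.2842, 0.1102]), 50, 'cyl', (array([0.4391, 0.2902]), 296), 'zmax', np.float64(0.1118))
scene blue (0.84, 'top', array([ 0.4648, -0.2934,  0.0899]), 102, 'cyl', (array([ 0.458 , -0.2905]), 328), 'zmax', np.float64(0.0912))
scene red (0.67, 'top', array([0.4377, 0.1054, 0.0699]), 37, 'cyl', (array([0.4313, 0.1107]), 145), 'zmax', np.float64(0.071))
scene white (0.56, 'top', array([ 0.4441, -0.099 ,  0.0498]), 31, 'cyl', (array([ 0.4372, -0.0963]), 105), 'zmax', np.float64(0.0515))
scene tile_yellow 0.82 [ 0.653  -0.1698  0.0257] [ 652.1 -170.3] [56.8 58. ] 3.5
scene tile_green 0.97 [ 0.6379 -0.0838  0.0254] [637.4 -82.5] [59.2 58.6] 2.3
scene tile_grey 0.96 [0.639  0.0148 0.0253] [637.6  16.1] [58.6 58.1] 2.3
scene tile_brown 0.94 [0.6329 0.1082 0.0253] [632.3 107.4] [55.9 54.8] 8.6
scene star 0.87 [ 0.6519 -0.2584  0.0296] [ 649.7 -257.8] [51.1 37.4] 58.4
scene plinth 0.7 [ 0.6578 -0.088   0.0182] [641.5 -33.8] [ 90.1 514.7] 2.4
1.2
```

{"fn": "move_arm", "kwargs": {
  "jaw": [8.5, 8.5, 8.5, 8.5, 8.5, 8.5, 8.5, 8.5, 8.5, 8.5, 8.5],
  "dp": [
    [0, 0, 0],
    [0, 0, 0],
    [0, 0, 0],
    [0, 0, 0],
    [0, 0, 0],
    [0, 0, 0],
    [0, 0, 0],
    [0, 0, 0],
    [0, 0, 0],
    [0, 0, 0],
    [0, 0, 0]
  ],
  "turn": [
    [0, 0, -0.1143],
    [0, 0, -0.1143],
    [0, 0, -0.1143],
    [0, 0, -0.1143],
    [0, 0, -0.1143],
    [0, 0, -0.1143],
    [0, 0, -0.1143],
    [0, 0, -0.1143],
    [0, 0, -0.1143],
    [0, 0, -0.1143],
    [0, 0, 0]
  ],
  "force": 40
}}

```text
time_s: 2.12
position: [0.2277, -0.5006, 0.2313]
tool_rot: [[-0.003, 1.0, -0.0], [1.0, 0.003, 0.0], [0.0, -0.0, -1.0]]
ft_force: [0.9, 0.1, 0.2]
grip_width: 0.0851
gripper_force: 0.0
```

{"fn": "move_arm", "kwargs": {
  "jaw": [8.5, 8.5, 8.5, 8.5, 8.5, 8.5, 8.5, 8.5, 8.5, 8.5, 8.5, 8.5],
  "dp": [
    [2.31, 2.1, 0.3],
    [2.31, 2.1, 0.3],
    [2.31, 2.1, 0.3],
    [2.31, 2.1, 0.3],
    [2.31, 2.1, 0.3],
    [2.31, 2.1, 0.3],
    [2.31, 2.1, 0.3],
    [2.31, 2.1, 0.3],
    [2.31, 2.1, 0.3],
    [2.31, 2.1, 0.3],
    [0, 0, 0],
    [0, 0, 0]
  ],
  "turn": [
    [0, 0, 0],
    [0, 0, 0],
    [0, 0, 0],
    [0, 0, 0],
    [0, 0, 0],
    [0, 0, 0],
    [0, 0, 0],
    [0, 0, 0],
    [0, 0, 0],
    [0, 0, 0],
    [0, 0, 0],
    [0, 0, 0]
  ]
}}

```text
time_s: 3.12
position: [0.4385, -0.2689, 0.2012]
tool_rot: [[0.001, 1.0, -0.0], [1.0, -0.001, 0.0], [0.0, -0.0, -1.0]]
ft_force: [-0.3, -0.7, 0.2]
grip_width: 0.0849
gripper_force: 0.0
```

```bash
python3 - <<'E'
from h import *
im,ok,W=cloud("wrist");cv2.imwrite("pics/w1.png",im[:,:,::-1])
print(observe()['position'],vase("wrist","blue",W,ok))
E
```

```text
[ 0.4379979  -0.26974058  0.20134809] (0.88, 'top', array([ 0.4577, -0.2885,  0.0896]), 1057, 'cyl', (array([ 0.4581, -0.2907]), 523), 'zmax', np.float64(0.0908))
```

View pics/w1.png

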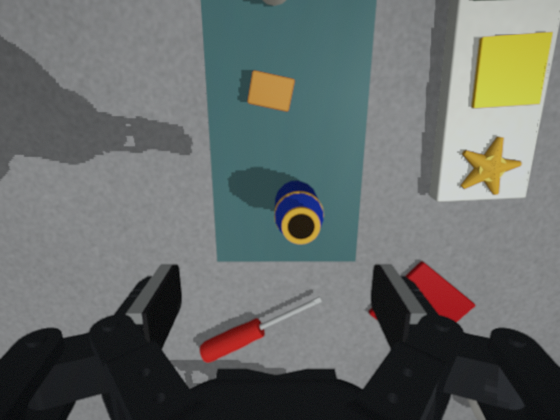

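{"fn": "move_arm", "kwargs": {
  "jaw": [8.5, 8.5, 8.5, 8.5, 8.5, 8.5, 8.5, 8.5, 8.5, 8.5, 8.5],
  "dp": [
    [-1.05, 1.0, 0],
    [-1.05, 1.0, 0],
    [0, 0, 0],
    [0, 0, 2.5],
    [0, 0, 2.5],
    [0, 0, 2.5],
    [0, 0, 2.5],
    [0, 0, 2.5],
    [0, 0, 2.5],
    [0, 0, 2.1],
    [0, 0, 0]
  ],
  "turn": [
    [0, 0, 0],
    [0, 0, 0],
    [0, 0, 0],
    [0, 0, 0],
    [0, 0, 0],
    [0, 0, 0],
    [0, 0, 0],
    [0, 0, 0],
    [0, 0, 0],
    [0, 0, 0],
    [0, 0, 0]
  ]
}}

```text
time_s: 4.13
position: [0.4556, -0.2899, 0.0271]
tool_rot: [[0.003, 1.0, -0.005], [1.0, -0.003, 0.005], [0.005, -0.005, -1.0]]
ft_force: [-0.6, 0.1, -0.9]
grip_width: 0.0849
gripper_force: 0.0
```

{"fn": "move_arm", "kwargs": {
  "jaw": [3, 3, 3, 3, 3, 3, 3, 3, 3, 3],
  "dp": [
    [0, 0, 0],
    [0, 0, 0],
    [0, 0, 0],
    [0, 0, 0],
    [0, 0, 0],
    [0, 0, 0],
    [0, 0, 0],
    [0, 0, 0],
    [0, 0, 0],
    [0, 0, 0]
  ],
  "turn": [
    [0, 0, 0],
    [0, 0, 0],
    [0, 0, 0],
    [0, 0, 0],
    [0, 0, 0],
    [0, 0, 0],
    [0, 0, 0],
    [0, 0, 0],
    [0, 0, 0],
    [0, 0, 0]
  ],
  "force": 40
}}

```text
time_s: 4.97
position: [0.4583, -0.2914, 0.0319]
tool_rot: [[0.001, 1.0, 0.002], [1.0, -0.001, -0.002], [-0.002, 0.002, -1.0]]
ft_force: [-0.5, -0.2, 6.5]
grip_width: 0.0429
gripper_force: 39.9
```

{"fn": "move_arm", "kwargs": {
  "jaw": [3, 3, 3, 3, 3, 3, 3, 3, 3, 3, 3, 3],
  "dp": [
    [0, 0, -1.0],
    [0, 0, -2.0],
    [0, 0, -2.0],
    [0, 0, -2.0],
    [0, 0, -2.0],
    [0, 0, -1.0],
    [2.0, 1.7, 0],
    [2.0, 1.7, 0],
    [2.0, 1.7, 0],
    [2.0, 1.7, 0],
    [2.0, 1.7, 0],
    [2.0, 1.7, 0]
  ],
  "turn": [
    [0, 0, 0],
    [0, 0, 0],
    [0, 0, 0],
    [0, 0, 0],
    [0, 0, 0],
    [0, 0, 0],
    [0, 0, 0],
    [0, 0, 0],
    [0, 0, 0],
    [0, 0, 0],
    [0, 0, 0],
    [0, 0, 0]
  ],
  "force": 40
}}

```text
time_s: 5.97
position: [0.5605, -0.1698, 0.1306]
tool_rot: [[0.001, 1.0, -0.0], [1.0, -0.001, 0.0], [0.0, -0.0, -1.0]]
ft_force: [0.7, -0.6, -0.8]
grip_width: 0.0427
gripper_force: 41.0
```

{"fn": "move_arm", "kwargs": {
  "jaw": [3, 3, 3, 3, 3, 3, 3],
  "dp": [
    [2.0, 1.7, 0],
    [2.0, 1.7, 0],
    [2.0, 1.7, 0],
    [1.9, 1.5, 0],
    [1.0, 0.8, 0],
    [0, 0, 0],
    [0, 0, 0]
  ],
  "turn": [
    [0, 0, 0],
    [0, 0, 0],
    [0, 0, 0],
    [0, 0, 0],
    [0, 0, 0],
    [0, 0, 0],
    [0, 0, 0]
  ]
}}

```text
time_s: 6.55
position: [0.6338, -0.0821, 0.1302]
tool_rot: [[0.0, 1.0, -0.001], [1.0, -0.0, -0.0], [-0.0, -0.001, -1.0]]
ft_force: [-0.2, 0.5, -1.2]
grip_width: 0.0429
gripper_force: 41.0
```

```bash
python3 - <<'E'
from h import *
im,ok,W=cloud("wrist");cv2.imwrite("pics/w2.png",im[:,:,::-1])
print(observe()['position'],observe()['grip_width'])
for t in('tile_yellow','tile_green','tile_grey','tile_brown'):
  for o in cams.outline_of("wrist",t)[:1]:
    p=W[(cv2.erode(o['mask'].astype(np.uint8),np.ones((3,3)))>0)&ok]
    r=cv2.minAreaRect((p[:,:2]*1000).astype(np.float32))
    print(t,round(o['p'],2),np.round(p.mean(0),4),np.round(r[0],1),np.round(r[1],1),round(r[2],1))
E
```

```text
[ 0.63352272 -0.08267205  0.13027822] 0.042906860565396394
tile_green 0.71 [ 0.6349 -0.0718  0.0253] [634.4 -78.6] [58.4 56.4] 1.3
tile_grey 0.95 [0.6327 0.0198 0.0254] [632.8  18.5] [58.4 58.1] 0.9
```

View pics/w2.png

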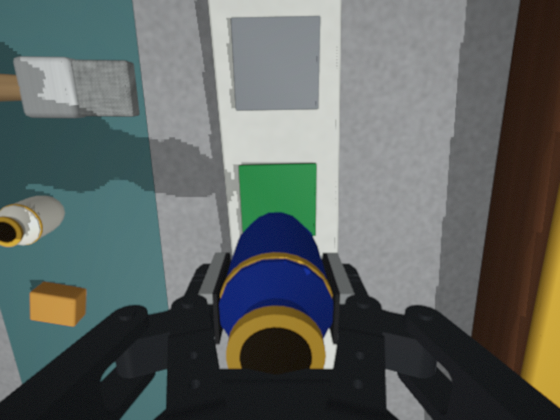

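The wrist view shows the blue vase upright in the jaws (277,290), with the green tile right below and behind it (277,195).

{"fn": "move_arm", "kwargs": {
  "jaw": [3, 3, 3, 3, 3, 3, 3, 3, 3],
  "dp": [
    [0.1, 0.15, 0],
    [0, 0, 1.5],
    [0, 0, 1.5],
    [0, 0, 1.5],
    [0, 0, 1.5],
    [0, 0, 0.6],
    [0, 0, 0.3],
    [0, 0, 0.25],
    [0, 0, 0]
  ],
  "turn": [
    [0, 0, 0],
    [0, 0, 0],
    [0, 0, 0],
    [0, 0, 0],
    [0, 0, 0],
    [0, 0, 0],
    [0, 0, 0],
    [0, 0, 0],
    [0, 0, 0]
  ]
}}

```text
time_s: 7.55
position: [0.6358, -0.0812, 0.0591]
tool_rot: [[0.001, 1.0, 0.001], [1.0, -0.001, -0.0], [-0.0, 0.001, -1.0]]
ft_force: [-1.0, 0.1, -0.3]
grip_width: 0.0429
gripper_force: 41.0
```

{"fn": "move_arm", "kwargs": {
  "jaw": [3, 3, 3, 3],
  "dp": [
    [0, 0, 0.1],
    [0, 0, 0.1],
    [0, 0, 0],
    [0, 0, 0]
  ],
  "turn": [
    [0, 0, 0],
    [0, 0, 0],
    [0, 0, 0],
    [0, 0, 0]
  ]
}}

```text
time_s: 7.88
position: [0.636, -0.0812, 0.058]
tool_rot: [[0.001, 1.0, 0.002], [1.0, -0.001, -0.001], [-0.001, 0.002, -1.0]]
ft_force: [-1.0, 0.1, 6.5]
grip_width: 0.0425
gripper_force: 41.5
```

{"fn": "move_arm", "kwargs": {
  "jaw": [4.8, 5.2, 6, 7, 8.5, 8.5, 8.5, 8.5],
  "dp": [
    [0, 0, 0],
    [0, 0, 0],
    [0, 0, 0],
    [0, 0, 0],
    [0, 0, 0],
    [0, 0, 0],
    [0, 0, 0],
    [0, 0, 0]
  ],
  "turn": [
    [0, 0, 0],
    [0, 0, 0],
    [0, 0, 0],
    [0, 0, 0],
    [0, 0, 0],
    [0, 0, 0],
    [0, 0, 0],
    [0, 0, 0]
  ]
}}

```text
time_s: 8.55
position: [0.6356, -0.081, 0.0568]
tool_rot: [[0.001, 1.0, -0.0], [1.0, -0.001, 0.0], [0.0, -0.0, -1.0]]
ft_force: [-0.1, 0.3, -0.0]
grip_width: 0.0851
gripper_force: 0.0
```

{"fn": "move_arm", "kwargs": {
  "jaw": [8.5, 8.5, 8.5, 8.5, 8.5, 8.5, 8.5, 8.5, 8.5, 8.5, 8.5, 8.5],
  "dp": [
    [0, 0, -1],
    [0, 0, -2],
    [0, 0, -3],
    [0, 0, -3],
    [0, 0, -2],
    [-0.2, -2.5, 0],
    [-0.2, -2.5, 0],
    [-0.2, -2.5, 0],
    [-0.2, -2.5, 0],
    [-0.2, -2.5, 0],
    [-0.2, -2.5, 0],
    [-0.2, -2.5, 0]
  ],
  "turn": [
    [0, 0, 0],
    [0, 0, 0],
    [0, 0, 0],
    [0, 0, 0],
    [0, 0, 0],
    [0, 0, 0],
    [0, 0, 0],
    [0, 0, 0],
    [0, 0, 0],
    [0, 0, 0],
    [0, 0, 0],
    [0, 0, 0]
  ]
}}

```text
time_s: 9.55
position: [0.4594, -0.0948, 0.1676]
tool_rot: [[0.001, 1.0, 0.001], [1.0, -0.001, -0.0], [-0.0, 0.001, -1.0]]
ft_force: [0.4, -0.4, 0.1]
grip_width: 0.085
gripper_force: 0.0
```

{"fn": "move_arm", "kwargs": {
  "jaw": [8.5, 8.5, 8.5],
  "dp": [
    [-0.2, -2.3, 0],
    [0, 0, 0],
    [0, 0, 0]
  ],
  "turn": [
    [0, 0, 0],
    [0, 0, 0],
    [0, 0, 0]
  ]
}}

```text
time_s: 9.8
position: [0.4373, -0.0971, 0.1678]
tool_rot: [[0.002, 1.0, 0.001], [1.0, -0.002, -0.001], [-0.001, 0.001, -1.0]]
ft_force: [-0.0, -0.5, 0.6]
grip_width: 0.0849
gripper_force: 0.0
```

```bash
python3 - <<'E'
from h import *
im,ok,W=cloud("wrist");cv2.imwrite("pics/w3.png",im[:,:,::-1])
print(observe()['position'],vase("wrist","white",W,ok),vase("wrist","blue",W,ok,.026))
im,ok,W=cloud("scene");print(vase("scene","blue",W,ok,.026),vase("scene","white",W,ok))
E
```

```text
[ 0.43804006 -0.09713938  0.16770726] (0.78, 'top', array([ 0.4361, -0.0949,  0.0496]), 582, 'cyl', (array([ 0.4362, -0.0961]), 273), 'zmax', np.float64(0.0509)) (0.98, 'top', None, 0, 'cyl', (array([ 0.6359, -0.0801]), 2726), 'zmax', np.float64(0.1004))
(0.74, 'top', array([ 0.6425, -0.0841,  0.1156]), 100, 'cyl', (array([ 0.6367, -0.0802]), 352), 'zmax', np.float64(0.117)) (0.63, 'top', array([ 0.4432, -0.0987,  0.0494]), 37, 'cyl', (array([ 0.4381, -0.0948]), 103), 'zmax', np.float64(0.0512))
```

View pics/w3.png

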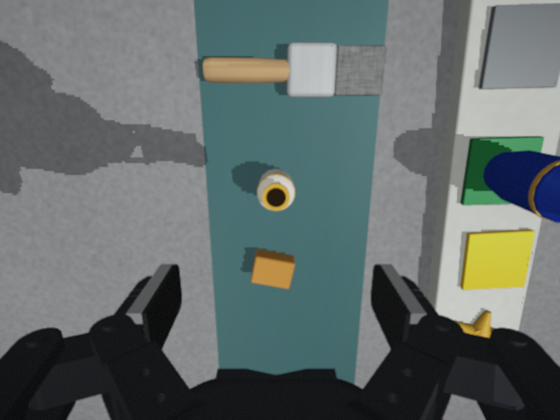

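Wrist view: the white vase (276,190) is almost centred between the open fingers, and the blue one stands on green (540,185).

{"fn": "move_arm", "kwargs": {
  "jaw": [8.5, 8.5, 8.5, 8.5, 8.5, 8.5, 8.5, 8.5, 8.5, 8.5, 8.5, 8.5],
  "dp": [
    [0.15, -0.05, 0],
    [0, 0, 2.5],
    [0, 0, 2.5],
    [0, 0, 2.5],
    [0, 0, 2.5],
    [0, 0, 2.5],
    [0, 0, 1.5],
    [0, 0, 0.8],
    [0, 0, 0.5],
    [0, 0, 0.3],
    [0, 0, 0.1],
    [0, 0, 0]
  ],
  "turn": [
    [0, 0, 0],
    [0, 0, 0],
    [0, 0, 0],
    [0, 0, 0],
    [0, 0, 0],
    [0, 0, 0],
    [0, 0, 0],
    [0, 0, 0],
    [0, 0, 0],
    [0, 0, 0],
    [0, 0, 0],
    [0, 0, 0]
  ]
}}

```text
time_s: 11.1
position: [0.4374, -0.0955, 0.0103]
tool_rot: [[0.001, 1.0, 0.001], [1.0, -0.001, -0.0], [-0.0, 0.001, -1.0]]
ft_force: [-1.2, -0.4, -0.3]
grip_width: 0.0845
gripper_force: 0.0
```

{"fn": "move_arm", "kwargs": {
  "jaw": [2, 2, 2, 2, 2, 2, 2, 2, 2, 2, 2],
  "dp": [
    [0, 0, 0],
    [0, 0, 0],
    [0, 0, 0],
    [0, 0, 0],
    [0, 0, 0],
    [0, 0, 0],
    [0, 0, 0],
    [0, 0, 0],
    [0, 0, 0],
    [0, 0, 0],
    [0, 0, 0]
  ],
  "turn": [
    [0, 0, 0],
    [0, 0, 0],
    [0, 0, 0],
    [0, 0, 0],
    [0, 0, 0],
    [0, 0, 0],
    [0, 0, 0],
    [0, 0, 0],
    [0, 0, 0],
    [0, 0, 0],
    [0, 0, 0]
  ],
  "force": 40
}}

```text
time_s: 12.02
position: [0.4372, -0.0954, 0.0102]
tool_rot: [[0.001, 1.0, 0.0], [1.0, -0.001, -0.0], [-0.0, 0.0, -1.0]]
ft_force: [-1.3, 1.0, 4.9]
grip_width: 0.0307
gripper_force: 39.2
```

{"fn": "move_arm", "kwargs": {
  "jaw": [2, 2, 2, 2, 2, 2, 2, 2, 2, 2, 2, 2],
  "dp": [
    [0, 0, -1.0],
    [0, 0, -2.0],
    [0, 0, -2.5],
    [0, 0, -2.5],
    [0, 0, -2.5],
    [0, 0, -1.0],
    [2.0, 1.9, 0],
    [2.0, 1.9, 0],
    [2.0, 1.9, 0],
    [2.0, 1.9, 0],
    [2.0, 1.9, 0],
    [2.0, 1.9, 0]
  ],
  "turn": [
    [0, 0, 0],
    [0, 0, 0],
    [0, 0, 0],
    [0, 0, 0],
    [0, 0, 0],
    [0, 0, 0],
    [0, 0, 0],
    [0, 0, 0],
    [0, 0, 0],
    [0, 0, 0],
    [0, 0, 0],
    [0, 0, 0]
  ]
}}

```text
time_s: 13.02
position: [0.5518, 0.0258, 0.1248]
tool_rot: [[0.001, 1.0, -0.0], [1.0, -0.001, 0.0], [0.0, -0.0, -1.0]]
ft_force: [0.6, -0.3, -1.3]
grip_width: 0.0306
gripper_force: 39.7
```

{"fn": "move_arm", "kwargs": {
  "jaw": [2, 2, 2, 2, 2, 2, 2, 2],
  "dp": [
    [2.0, 1.9, 0],
    [2.0, 1.9, 0],
    [2.0, 1.9, 0],
    [1.5, 1.5, 0],
    [0.95, 0.8, 0],
    [0, 0, 0],
    [0, 0, 0],
    [0, 0, 0]
  ],
  "turn": [
    [0, 0, 0],
    [0, 0, 0],
    [0, 0, 0],
    [0, 0, 0],
    [0, 0, 0],
    [0, 0, 0],
    [0, 0, 0],
    [0, 0, 0]
  ]
}}

```text
time_s: 13.68
position: [0.6307, 0.1084, 0.1247]
tool_rot: [[0.001, 1.0, -0.001], [1.0, -0.001, -0.0], [-0.0, -0.001, -1.0]]
ft_force: [-0.2, -0.2, -0.5]
grip_width: 0.0306
gripper_force: 39.7
```

```bash
python3 - <<'E'
from h import *
im,ok,W=cloud("wrist");cv2.imwrite("pics/w4.png",im[:,:,::-1])
print(observe()['position'],observe()['grip_width'])
for t in('tile_grey','tile_brown'):
  for o in cams.outline_of("wrist",t)[:1]:
    p=W[(cv2.erode(o['mask'].astype(np.uint8),np.ones((3,3)))>0)&ok]
    r=cv2.minAreaRect((p[:,:2]*1000).astype(np.float32))
    print(t,round(o['p'],2),np.round(p.mean(0),4),np.round(r[0],1),np.round(r[1],1),round(r[2],1))
E
```

```text
[0.63069009 0.10823832 0.12482753] 0.030756665812901273
tile_grey 0.48 [ 0.6592 -0.0041  0.0251] [658.6  -2.7] [ 6.2 13.6] 7.2
tile_brown 0.59 [0.6283 0.1138 0.0253] [628.4 112.6] [58.2 59. ] 2.3
```

View pics/w4.png

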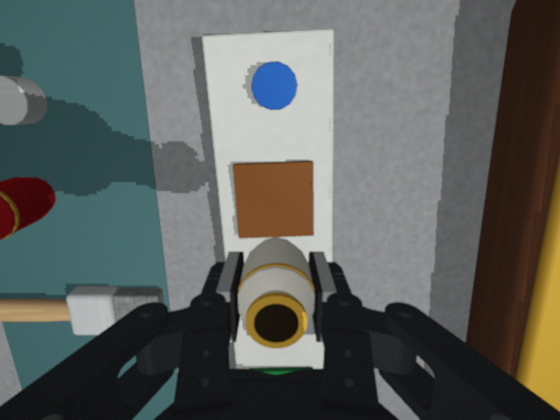

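The white vase (277,290) is held upright, and the brown tile is fully visible at (274,199).

{"fn": "move_arm", "kwargs": {
  "jaw": [2, 2, 2, 2, 2, 2, 2, 2, 2, 2, 2],
  "dp": [
    [0.2, -0.1, 0],
    [0, 0, 1.8],
    [0, 0, 1.8],
    [0, 0, 1.8],
    [0, 0, 1.5],
    [0, 0, 1.0],
    [0, 0, 0.5],
    [0, 0, 0.3],
    [0, 0, 0.15],
    [0, 0, 0.15],
    [0, 0, 0]
  ],
  "turn": [
    [0, 0, 0],
    [0, 0, 0],
    [0, 0, 0],
    [0, 0, 0],
    [0, 0, 0],
    [0, 0, 0],
    [0, 0, 0],
    [0, 0, 0],
    [0, 0, 0],
    [0, 0, 0],
    [0, 0, 0]
  ]
}}

```text
time_s: 14.75
position: [0.6307, 0.1109, 0.0363]
tool_rot: [[0.001, 1.0, 0.002], [1.0, -0.001, -0.0], [-0.0, 0.002, -1.0]]
ft_force: [-1.5, -0.7, 4.7]
grip_width: 0.0309
gripper_force: 40.1
```

{"fn": "move_arm", "kwargs": {
  "jaw": [3.5, 4.2, 5.5, 7, 8.5, 8.5, 8.5, 8.5],
  "dp": [
    [0, 0, 0],
    [0, 0, 0],
    [0, 0, 0],
    [0, 0, 0],
    [0, 0, 0],
    [0, 0, 0],
    [0, 0, 0],
    [0, 0, 0]
  ],
  "turn": [
    [0, 0, 0],
    [0, 0, 0],
    [0, 0, 0],
    [0, 0, 0],
    [0, 0, 0],
    [0, 0, 0],
    [0, 0, 0],
    [0, 0, 0]
  ]
}}

```text
time_s: 15.42
position: [0.6303, 0.111, 0.0348]
tool_rot: [[0.001, 1.0, -0.0], [1.0, -0.001, -0.0], [-0.0, -0.0, -1.0]]
ft_force: [-0.2, -0.2, -0.0]
grip_width: 0.085
gripper_force: 0.0
```

{"fn": "move_arm", "kwargs": {
  "jaw": [8.5, 8.5, 8.5, 8.5, 8.5, 8.5, 8.5, 8.5, 8.5, 8.5, 8.5, 8.5],
  "dp": [
    [0, 0, -1],
    [0, 0, -2],
    [0, 0, -3],
    [0, 0, -3],
    [0, 0, -3],
    [0, -2.8, 0],
    [0, -2.8, 0],
    [0, -2.8, 0],
    [0, -2.8, 0],
    [0, -2.8, 0],
    [0, -2.8, 0],
    [0, -2.0, 0]
  ],
  "turn": [
    [0, 0, 0],
    [0, 0, 0],
    [0, 0, 0],
    [0, 0, 0],
    [0, 0, 0],
    [0, 0, 0],
    [0, 0, 0],
    [0, 0, 0],
    [0, 0, 0],
    [0, 0, 0],
    [0, 0, 0],
    [0, 0, 0]
  ]
}}

```text
time_s: 16.42
position: [0.44, 0.1113, 0.1556]
tool_rot: [[0.001, 1.0, 0.0], [1.0, -0.001, 0.0], [0.0, 0.0, -1.0]]
ft_force: [0.5, -0.2, -0.3]
grip_width: 0.0849
gripper_force: 0.0
```

{"fn": "move_arm", "kwargs": {
  "jaw": [8.5, 8.5, 8.5],
  "dp": [
    [-0.2, -1.0, 0],
    [0, 0, 0],
    [0, 0, 0]
  ],
  "turn": [
    [0, 0, 0],
    [0, 0, 0],
    [0, 0, 0]
  ]
}}

```text
time_s: 16.67
position: [0.4327, 0.1091, 0.1557]
tool_rot: [[0.001, 1.0, 0.002], [1.0, -0.001, -0.0], [-0.0, 0.002, -1.0]]
ft_force: [1.1, 0.7, 0.3]
grip_width: 0.0852
gripper_force: 0.0
```

```bash
python3 - <<'E'
from h import *
im,ok,W=cloud("wrist")
print(observe()['position'],vase("wrist","red",W,ok))
im,ok,W=cloud("scene");cv2.imwrite("pics/s2.png",im[:,:,::-1]);print(vase("scene","white",W,ok,.026),vase("scene","red",W,ok))
E
```

```text
[0.43321124 0.10910199 0.15545919] (0.61, 'top', array([0.4294, 0.1118, 0.0696]), 1002, 'cyl', (array([0.4295, 0.1101]), 323), 'zmax', np.float64(0.0708))
(0.71, 'top', array([0.6377, 0.1051, 0.0749]), 27, 'cyl', (array([0.6311, 0.1108]), 99), 'zmax', np.float64(0.0763)) (0.86, 'top', array([0.437 , 0.1057, 0.0694]), 40, 'cyl', (array([0.4311, 0.1103]), 158), 'zmax', np.float64(0.0708))
```

View pics/s2.png

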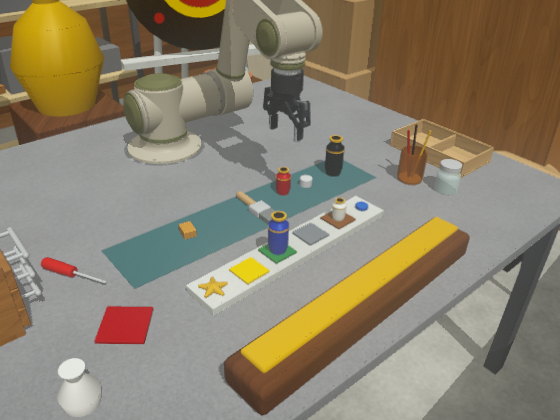

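The scene view shows blue standing on green (278,235) and white on brown (340,211), both upright. Red is still on the table at (283,181).

{"fn": "move_arm", "kwargs": {
  "jaw": [8.5, 8.5, 8.5, 8.5, 8.5, 8.5, 8.5, 8.5, 8.5, 8.5, 8.5],
  "dp": [
    [0.05, -0.25, 0],
    [0, 0, 2.5],
    [0, 0, 2.5],
    [0, 0, 2.5],
    [0, 0, 2.5],
    [0, 0, 1.5],
    [0, 0, 1.0],
    [0, 0, 0.5],
    [0, 0, 0.5],
    [0, 0, 0],
    [0, 0, 0]
  ],
  "turn": [
    [0, 0, 0],
    [0, 0, 0],
    [0, 0, 0],
    [0, 0, 0],
    [0, 0, 0],
    [0, 0, 0],
    [0, 0, 0],
    [0, 0, 0],
    [0, 0, 0],
    [0, 0, 0],
    [0, 0, 0]
  ]
}}

```text
time_s: 17.83
position: [0.43, 0.1097, 0.0201]
tool_rot: [[0.001, 1.0, 0.001], [1.0, -0.001, -0.0], [-0.0, 0.001, -1.0]]
ft_force: [-0.2, -0.0, -0.2]
grip_width: 0.0849
gripper_force: 0.0
```

{"fn": "move_arm", "kwargs": {
  "jaw": [2.5, 2.5, 2.5, 2.5, 2.5, 2.5, 2.5, 2.5, 2.5, 2.5, 2.5],
  "dp": [
    [0, 0, 0],
    [0, 0, 0],
    [0, 0, 0],
    [0, 0, 0],
    [0, 0, 0],
    [0, 0, 0],
    [0, 0, 0],
    [0, 0, 0],
    [0, 0, 0],
    [0, 0, 0],
    [0, 0, 0]
  ],
  "turn": [
    [0, 0, 0],
    [0, 0, 0],
    [0, 0, 0],
    [0, 0, 0],
    [0, 0, 0],
    [0, 0, 0],
    [0, 0, 0],
    [0, 0, 0],
    [0, 0, 0],
    [0, 0, 0],
    [0, 0, 0]
  ],
  "force": 40
}}

```text
time_s: 18.75
position: [0.4299, 0.1097, 0.0203]
tool_rot: [[0.001, 1.0, 0.001], [1.0, -0.001, -0.0], [-0.0, 0.001, -1.0]]
ft_force: [-0.6, -0.4, 4.5]
grip_width: 0.0369
gripper_force: 39.5
```

{"fn": "move_arm", "kwargs": {
  "jaw": [2.5, 2.5, 2.5, 2.5, 2.5, 2.5, 2.5, 2.5, 2.5, 2.5, 2.5, 2.5],
  "dp": [
    [0, 0, -1.0],
    [0, 0, -2.0],
    [0, 0, -2.5],
    [0, 0, -2.5],
    [0, 0, -2.0],
    [0, 0, -1.0],
    [-1.0, 2.1, 0],
    [-1.0, 2.1, 0],
    [-1.0, 2.1, 0],
    [-1.0, 2.1, 0],
    [-1.0, 2.1, 0],
    [-1.0, 2.1, 0]
  ],
  "turn": [
    [0, 0, 0],
    [0, 0, 0],
    [0, 0, 0],
    [0, 0, 0],
    [0, 0, 0],
    [0, 0, 0],
    [0, 0, 0],
    [0, 0, 0],
    [0, 0, 0],
    [0, 0, 0],
    [0, 0, 0],
    [0, 0, 0]
  ]
}}

```text
time_s: 19.75
position: [0.5564, 0.049, 0.1297]
tool_rot: [[0.001, 1.0, -0.001], [1.0, -0.001, 0.0], [0.0, -0.001, -1.0]]
ft_force: [-0.4, -0.4, -0.2]
grip_width: 0.037
gripper_force: 40.3
```

{"fn": "move_arm", "kwargs": {
  "jaw": [2.5, 2.5, 2.5, 2.5, 2.5, 2.5, 2.5],
  "dp": [
    [-1.0, 2.1, 0],
    [-1.0, 2.1, 0],
    [-1.0, 2.1, 0],
    [-0.3, 1.5, 0],
    [0, 0, 0],
    [0, 0, 0],
    [0, 0, 0]
  ],
  "turn": [
    [0, 0, 0],
    [0, 0, 0],
    [0, 0, 0],
    [0, 0, 0],
    [0, 0, 0],
    [0, 0, 0],
    [0, 0, 0]
  ]
}}

```text
time_s: 20.33
position: [0.6328, 0.0169, 0.1296]
tool_rot: [[0.001, 1.0, -0.001], [1.0, -0.001, 0.0], [0.0, -0.001, -1.0]]
ft_force: [-0.4, 0.6, -1.3]
grip_width: 0.0367
gripper_force: 40.4
```

{"fn": "move_arm", "kwargs": {
  "jaw": [2.5, 2.5, 2.5, 2.5, 2.5, 2.5, 2.5, 2.5, 2.5, 2.5, 2.5],
  "dp": [
    [0, 0.1, 0],
    [0, 0, 1.8],
    [0, 0, 1.8],
    [0, 0, 1.8],
    [0, 0, 1.3],
    [0, 0, 0.8],
    [0, 0, 0.4],
    [0, 0, 0.2],
    [0, 0, 0.15],
    [0, 0, 0.15],
    [0, 0, 0]
  ],
  "turn": [
    [0, 0, 0],
    [0, 0, 0],
    [0, 0, 0],
    [0, 0, 0],
    [0, 0, 0],
    [0, 0, 0],
    [0, 0, 0],
    [0, 0, 0],
    [0, 0, 0],
    [0, 0, 0],
    [0, 0, 0]
  ]
}}

```text
time_s: 21.25
position: [0.635, 0.0164, 0.0464]
tool_rot: [[0.001, 1.0, 0.001], [1.0, -0.001, -0.0], [-0.0, 0.001, -1.0]]
ft_force: [-0.0, 0.3, -1.2]
grip_width: 0.037
gripper_force: 40.4
```

{"fn": "move_arm", "kwargs": {
  "jaw": [2.5, 2.5, 2.5],
  "dp": [
    [0, 0, 0.1],
    [0, 0, 0.05],
    [0, 0, 0]
  ],
  "turn": [
    [0, 0, 0],
    [0, 0, 0],
    [0, 0, 0]
  ]
}}

```text
time_s: 21.5
position: [0.635, 0.0164, 0.0463]
tool_rot: [[0.001, 1.0, 0.002], [1.0, -0.001, -0.0], [-0.0, 0.002, -1.0]]
ft_force: [-4.4, -0.5, 10.7]
grip_width: 0.0369
gripper_force: 41.5
```

{"fn": "move_arm", "kwargs": {
  "jaw": [4.2, 4.8, 6, 7, 8.5, 8.5, 8.5, 8.5],
  "dp": [
    [0, 0, 0],
    [0, 0, 0],
    [0, 0, 0],
    [0, 0, 0],
    [0, 0, 0],
    [0, 0, 0],
    [0, 0, 0],
    [0, 0, 0]
  ],
  "turn": [
    [0, 0, 0],
    [0, 0, 0],
    [0, 0, 0],
    [0, 0, 0],
    [0, 0, 0],
    [0, 0, 0],
    [0, 0, 0],
    [0, 0, 0]
  ]
}}

```text
time_s: 22.17
position: [0.6347, 0.0165, 0.0443]
tool_rot: [[0.001, 1.0, -0.0], [1.0, -0.001, -0.0], [-0.0, -0.0, -1.0]]
ft_force: [-0.2, -0.5, -0.2]
grip_width: 0.0851
gripper_force: 0.0
```

{"fn": "move_arm", "kwargs": {
  "jaw": [8.5, 8.5, 8.5, 8.5, 8.5, 8.5, 8.5, 8.5, 8.5, 8.5, 8.5, 8.5],
  "dp": [
    [0, 0, -1],
    [0, 0, -2],
    [0, 0, -3],
    [0, 0, -3],
    [0, 0, -3],
    [0, 0, -2.5],
    [2.6, -1.9, 0],
    [2.6, -1.9, 0],
    [2.6, -1.9, 0],
    [2.6, -1.9, 0],
    [2.6, -1.9, 0],
    [2.6, -1.9, 0]
  ],
  "turn": [
    [0, 0, 0],
    [0, 0, 0],
    [0, 0, 0],
    [0, 0, 0],
    [0, 0, 0],
    [0, 0, 0],
    [0, 0, 0],
    [0, 0, 0],
    [0, 0, 0],
    [0, 0, 0],
    [0, 0, 0],
    [0, 0, 0]
  ]
}}

```text
time_s: 23.17
position: [0.5197, 0.1736, 0.1902]
tool_rot: [[0.001, 1.0, 0.001], [1.0, -0.001, 0.0], [0.0, 0.001, -1.0]]
ft_force: [-0.1, 0.5, -0.2]
grip_width: 0.0847
gripper_force: 0.0
```

{"fn": "move_arm", "kwargs": {
  "jaw": [8.5, 8.5, 8.5, 8.5, 8.5, 8.5, 8.5],
  "dp": [
    [2.6, -1.9, 0],
    [2.6, -1.9, 0],
    [2.6, -1.9, 0],
    [2.6, -1.9, 0],
    [1.2, -0.7, 0],
    [0, 0, 0],
    [0, 0, 0]
  ],
  "turn": [
    [0, 0, 0],
    [0, 0, 0],
    [0, 0, 0],
    [0, 0, 0],
    [0, 0, 0],
    [0, 0, 0],
    [0, 0, 0]
  ]
}}

```text
time_s: 23.75
position: [0.4378, 0.2889, 0.19]
tool_rot: [[-0.0, 1.0, 0.001], [1.0, 0.0, 0.0], [0.0, 0.001, -1.0]]
ft_force: [0.1, -0.4, 0.4]
grip_width: 0.0848
gripper_force: 0.0
```

```bash
python3 - <<'E'
from h import *
im,ok,W=cloud("wrist")
print(observe()['position'],vase("wrist","black",W,ok))
im,ok,W=cloud("scene");print(vase("scene","red",W,ok,.026))
E
```

```text
[0.43834134 0.28832595 0.18984181] (0.75, 'top', array([0.4366, 0.2917, 0.1096]), 1867, 'cyl', (array([0.4367, 0.2898]), 537), 'zmax', np.float64(0.1108))
(0.76, 'top', array([0.6407, 0.0121, 0.0954]), 64, 'cyl', (array([0.6358, 0.0172]), 204), 'zmax', np.float64(0.0969))
```

{"fn": "move_arm", "kwargs": {
  "jaw": [8.5, 8.5, 8.5, 8.5, 8.5, 8.5, 8.5, 8.5, 8.5, 8.5, 8.5],
  "dp": [
    [0.1, -0.05, 0],
    [0, 0, 2.5],
    [0, 0, 2.5],
    [0, 0, 2.5],
    [0, 0, 2.5],
    [0, 0, 2.0],
    [0, 0, 1.2],
    [0, 0, 0.7],
    [0, 0, 0.4],
    [0, 0, 0.1],
    [0, 0, 0]
  ],
  "turn": [
    [0, 0, 0],
    [0, 0, 0],
    [0, 0, 0],
    [0, 0, 0],
    [0, 0, 0],
    [0, 0, 0],
    [0, 0, 0],
    [0, 0, 0],
    [0, 0, 0],
    [0, 0, 0],
    [0, 0, 0]
  ]
}}

```text
time_s: 24.87
position: [0.4379, 0.2897, 0.0458]
tool_rot: [[0.001, 1.0, 0.001], [1.0, -0.001, 0.0], [0.0, 0.001, -1.0]]
ft_force: [0.8, -0.5, -0.1]
grip_width: 0.0849
gripper_force: 0.0
```

{"fn": "move_arm", "kwargs": {
  "jaw": [3.5, 3.5, 3.5, 3.5, 3.5, 3.5, 3.5, 3.5, 3.5, 3.5, 3.5],
  "dp": [
    [0, 0, 0],
    [0, 0, 0],
    [0, 0, 0],
    [0, 0, 0],
    [0, 0, 0],
    [0, 0, 0],
    [0, 0, 0],
    [0, 0, 0],
    [0, 0, 0],
    [0, 0, 0],
    [0, 0, 0]
  ],
  "turn": [
    [0, 0, 0],
    [0, 0, 0],
    [0, 0, 0],
    [0, 0, 0],
    [0, 0, 0],
    [0, 0, 0],
    [0, 0, 0],
    [0, 0, 0],
    [0, 0, 0],
    [0, 0, 0],
    [0, 0, 0]
  ],
  "force": 45
}}

```text
time_s: 25.78
position: [0.4378, 0.2898, 0.0461]
tool_rot: [[0.001, 1.0, 0.001], [1.0, -0.001, 0.0], [0.0, 0.001, -1.0]]
ft_force: [-0.2, -0.5, 5.3]
grip_width: 0.049
gripper_force: 46.4
```

{"fn": "move_arm", "kwargs": {
  "jaw": [3.5, 3.5, 3.5, 3.5, 3.5, 3.5, 3.5, 3.5, 3.5, 3.5, 3.5, 3.5],
  "dp": [
    [0, 0, -1.0],
    [0, 0, -2.0],
    [0, 0, -2.5],
    [0, 0, -2.5],
    [0, 0, -2.5],
    [0, 0, -2.5],
    [0, 0, -1.0],
    [-2.5, 0, 0],
    [-3, 0, 0],
    [-3, 0, 0],
    [-3, 0, 0],
    [-3, 0, 0]
  ],
  "turn": [
    [0, 0, 0],
    [0, 0, 0],
    [0, 0, 0],
    [0, 0, 0],
    [0, 0, 0],
    [0, 0, 0],
    [0, 0, 0],
    [0, 0, 0],
    [0, 0, 0],
    [0, 0, 0],
    [0, 0, 0],
    [0, 0, 0]
  ]
}}

```text
time_s: 26.78
position: [0.4367, 0.1434, 0.1858]
tool_rot: [[0.001, 1.0, 0.0], [1.0, -0.001, 0.0], [0.0, 0.0, -1.0]]
ft_force: [0.3, 0.4, -1.4]
grip_width: 0.0489
gripper_force: 47.1
```

{"fn": "move_arm", "kwargs": {
  "jaw": [3.5, 3.5, 3.5, 3.5, 3.5, 3.5, 3.5, 3.5, 3.5, 3.5, 3.5, 3.5],
  "dp": [
    [-3, 0, 0],
    [-3, 0, 0],
    [-3, 0, 0],
    [-3, 0, 0],
    [-3, 0, 0],
    [-3, 0, 0],
    [-3, 0, 0],
    [-3, 0, 0],
    [-3, 0, 0],
    [-3, 0, 0],
    [-1, 1.5, 0],
    [0, 2.5, 0]
  ],
  "turn": [
    [0, 0, 0],
    [0, 0, 0],
    [0, 0, 0],
    [0, 0, 0],
    [0, 0, 0],
    [0, 0, 0],
    [0, 0, 0],
    [0, 0, 0],
    [0, 0, 0],
    [0, 0, 0],
    [0, 0, 0],
    [0, 0, 0]
  ]
}}

```text
time_s: 27.78
position: [0.4761, -0.1679, 0.1859]
tool_rot: [[0.005, 1.0, -0.001], [1.0, -0.005, -0.0], [-0.0, -0.001, -1.0]]
ft_force: [0.7, 0.2, -0.8]
grip_width: 0.049
gripper_force: 47.2
```

{"fn": "move_arm", "kwargs": {
  "jaw": [3.5, 3.5, 3.5, 3.5, 3.5, 3.5, 3.5, 3.5, 3.5, 3.5],
  "dp": [
    [0, 2.5, 0],
    [0, 2.5, 0],
    [0, 2.5, 0],
    [0, 2.5, 0],
    [0, 2.5, 0],
    [0, 2.5, 0],
    [0, 1.5, 0],
    [0, 0.6, 0],
    [0, 0, 0],
    [0, 0, 0]
  ],
  "turn": [
    [0, 0, 0],
    [0, 0, 0],
    [0, 0, 0],
    [0, 0, 0],
    [0, 0, 0],
    [0, 0, 0],
    [0, 0, 0],
    [0, 0, 0],
    [0, 0, 0],
    [0, 0, 0]
  ]
}}

```text
time_s: 28.62
position: [0.6473, -0.1655, 0.1853]
tool_rot: [[0.001, 1.0, -0.001], [1.0, -0.001, 0.0], [0.0, -0.001, -1.0]]
ft_force: [-0.9, -0.7, -1.8]
grip_width: 0.0491
gripper_force: 47.3
```

```bash
python3 - <<'E'
from h import *
im,ok,W=cloud("wrist");cv2.imwrite("pics/w5.png",im[:,:,::-1])
print(observe()['position'],observe()['grip_width'])
for t in('tile_yellow',):
  for o in cams.outline_of("wrist",t)[:1]:
    p=W[(cv2.erode(o['mask'].astype(np.uint8),np.ones((3,3)))>0)&ok]
    r=cv2.minAreaRect((p[:,:2]*1000).astype(np.float32))
    print(t,round(o['p'],2),np.round(p.mean(0),4),np.round(r[0],1),np.round(r[1],1),round(r[2],1))
E
```

```text
[ 0.64711646 -0.16550927  0.18555446] 0.04903196615729303
tile_yellow 0.86 [ 0.6485 -0.1602  0.0253] [ 647.8 -165.4] [58.3 57. ] 1.8
```

View pics/w5.png

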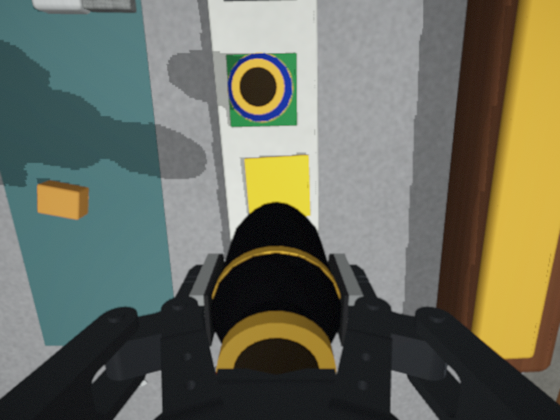

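The black vase is held upright at (275,290), with the yellow tile just below at (278,185). Blue is centred on green at (260,88).

{"fn": "move_arm", "kwargs": {
  "jaw": [3.5, 3.5, 3.5, 3.5, 3.5, 3.5, 3.5, 3.5, 3.5, 3.5, 3.5, 3.5],
  "dp": [
    [-0.25, 0.2, 0],
    [0, 0, 2],
    [0, 0, 2],
    [0, 0, 2],
    [0, 0, 2],
    [0, 0, 1.6],
    [0, 0, 0.8],
    [0, 0, 0.4],
    [0, 0, 0.3],
    [0, 0, 0.15],
    [0, 0, 0.1],
    [0, 0, 0]
  ],
  "turn": [
    [0, 0, 0],
    [0, 0, 0],
    [0, 0, 0],
    [0, 0, 0],
    [0, 0, 0],
    [0, 0, 0],
    [0, 0, 0],
    [0, 0, 0],
    [0, 0, 0],
    [0, 0, 0],
    [0, 0, 0],
    [0, 0, 0]
  ]
}}

```text
time_s: 29.72
position: [0.6502, -0.1682, 0.0724]
tool_rot: [[0.001, 1.0, 0.001], [1.0, -0.001, -0.0], [-0.0, 0.001, -1.0]]
ft_force: [0.7, 0.0, -2.3]
grip_width: 0.0487
gripper_force: 47.2
```

{"fn": "move_arm", "kwargs": {
  "jaw": [3.5, 3.5, 3.5],
  "dp": [
    [0, 0, 0.08],
    [0, 0, 0.05],
    [0, 0, 0]
  ],
  "turn": [
    [0, 0, 0],
    [0, 0, 0],
    [0, 0, 0]
  ]
}}

```text
time_s: 29.97
position: [0.6503, -0.1682, 0.0722]
tool_rot: [[0.001, 1.0, 0.002], [1.0, -0.001, -0.001], [-0.001, 0.002, -1.0]]
ft_force: [-2.2, 0.0, 6.4]
grip_width: 0.049
gripper_force: 47.9
```

{"fn": "move_arm", "kwargs": {
  "jaw": [5.2, 5.6, 6.5, 7.5, 8.5, 8.5, 8.5, 8.5],
  "dp": [
    [0, 0, 0],
    [0, 0, 0],
    [0, 0, 0],
    [0, 0, 0],
    [0, 0, 0],
    [0, 0, 0],
    [0, 0, 0],
    [0, 0, 0]
  ],
  "turn": [
    [0, 0, 0],
    [0, 0, 0],
    [0, 0, 0],
    [0, 0, 0],
    [0, 0, 0],
    [0, 0, 0],
    [0, 0, 0],
    [0, 0, 0]
  ]
}}

```text
time_s: 30.63
position: [0.65, -0.168, 0.0705]
tool_rot: [[0.001, 1.0, -0.0], [1.0, -0.001, 0.0], [0.0, -0.0, -1.0]]
ft_force: [0.5, 0.4, 0.1]
grip_width: 0.0849
gripper_force: 0.0
```

{"fn": "move_arm", "kwargs": {
  "jaw": [8.5, 8.5, 8.5, 8.5, 8.5, 8.5, 8.5, 8.5, 8.5, 8.5, 8.5, 8.5],
  "dp": [
    [0, 0, -1],
    [0, 0, -2],
    [0, 0, -3],
    [0, 0, -3],
    [0, 0, -3],
    [0, 0, -1],
    [0, -3, 0],
    [0, -3, 0],
    [0, -3, 0],
    [0, -3, 0],
    [0, -3, 0],
    [0, -3, 0]
  ],
  "turn": [
    [0, 0, 0],
    [0, 0, 0],
    [0, 0, 0],
    [0, 0, 0],
    [0, 0, 0],
    [0, 0, 0],
    [0, 0, 0],
    [0, 0, 0],
    [0, 0, 0],
    [0, 0, 0],
    [0, 0, 0],
    [0, 0, 0]
  ]
}}

```text
time_s: 31.63
position: [0.4684, -0.1676, 0.2006]
tool_rot: [[0.001, 1.0, 0.0], [1.0, -0.001, -0.0], [-0.0, 0.0, -1.0]]
ft_force: [0.4, -1.7, -0.1]
grip_width: 0.085
gripper_force: 0.0
```

```bash
python3 - <<'E'
from h import *
for n in("top","scene"):
    im,ok,W=cloud(n);cv2.imwrite(f"pics/{n}9.png",im[:,:,::-1])
    for c in V: print(n,c,vase(n,c,W,ok,.026))
E
```

```text
top black (0.58, 'top', array([ 0.6498, -0.1668,  0.1361]), 219, 'cyl', (array([ 0.6507, -0.1708]), 88), 'zmax', np.float64(0.1385))
top blue (0.74, 'top', array([ 0.6352, -0.082 ,  0.1161]), 175, 'cyl', (array([ 0.637 , -0.0819]), 30), 'zmax', np.float64(0.1187))
top red (0.57, 'top', array([0.6339, 0.0145, 0.0961]), 114, 'cyl', None, 'zmax', np.float64(0.0987))
top white (0.66, 'top', array([ 0.6304, -0.0781,  0.1142]), 305, 'cyl', None, 'zmax', np.float64(0.1186))
scene black (0.65, 'top', array([ 0.6571, -0.1715,  0.1358]), 153, 'cyl', (array([ 0.6511, -0.1681]), 528), 'zmax', np.float64(0.1369))
scene blue (0.84, 'top', array([ 0.6418, -0.0834,  0.1156]), 101, 'cyl', (array([ 0.6369, -0.0801]), 354), 'zmax', np.float64(0.1169))
scene red (0.8, 'top', array([0.6414, 0.0119, 0.0951]), 53, 'cyl', (array([0.6359, 0.0172]), 189), 'zmax', np.float64(0.097))
scene white (0.7, 'top', array([0.6331, 0.1064, 0.0753]), 48, 'cyl', (array([0.631 , 0.1109]), 116), 'zmax', np.float64(0.0768))
```

View pics/top9.png

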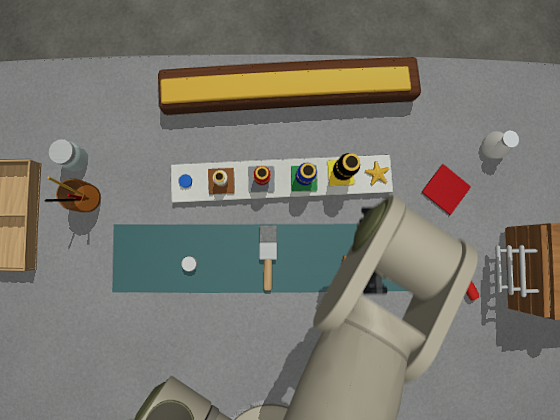

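The top view shows all four upright on their tiles: black (347,167) next to the star, then blue (306,175), red (261,176) and white (220,178). All are within about 3 mm of their tile centres.

```bash
python3 -c "
from rig import ticket;print(ticket.close_job())"
```

```text
the job is handed in; nothing more can be done
None
```

The job is handed in at about 32 s: all four vases stand upright on their tiles, black next to the star, then blue, red and white; the cameras put each within about 3 mm of its tile's centre, but the hand-in gave no verdict.

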